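Spread the snap ring and hold it at the grinder's spindle groove

ROBOT

A 7-joint arm with a two-finger parallel gripper is mounted at the origin on a cart in front of the work surface, level with it; the furniture and walls round the work are solid. World frame = base frame: x ahead of the robot, y to its left, z up, the work surface at z = 0. Lengths are in m, angles in rad, forces in N, time in s.
With the tool pointing down it reaches from about 0.425 to 0.875 m from the base axis. Payload 4.7 kg.
Tool frame: the origin (TCP) lies on the centre line of the jaws, within the pads' length; the fingertips stand 19 mm ahead of it and the grasp point (between the pads) is the TCP; x points along the fingers, z is the direction in which the jaws open and shut, and the axes are right-handed (so a half turn about x gives the same grasp; the last joint's range is limited). The gripper opens to 87 mm and grips with 3 to 60 N. Pads are 19 mm wide; open, the fingers measure 117 mm over their backs; the gripper's body (75 mm by 190 mm) begins 51 mm behind the grasp point.
Start: joints at [-1.235, 0.321, -0.07, 1.45, 0.023, 1.371, -0.057], TCP at [0.206, 0.617, 0.242] pointing down, gripper open.
Joint ranges: [-2.86, 2.86], [-0.3, 2.09], [-1.38, 1.24], [0.06, 2.45], [-1.56, 4.7], [0.09, 2.05], [-2.69, 2.69]. Speed limits (rad/s): [2.57, 2.57, 3.14, 3.14, 3.14, 3.14, 3.14].

INTERFACE

Orientations are given as a rotation vector (axis times angle).
In Python, from bench import get_state, get_image, camera_info, close_job gives the robot as it stands.
- The arm moves only by the tool jog_arm, never from a script. Its argument "targets" is a list of rows, each a list of 7 numbers: the turn, a rotation vector about the tool's x, y, z in degrees, then the shift along the tool's x, y, z in cm, then the finger opening in cm, from 0 to 8.7. In form: [[wx, wy, wz, tx, ty, tz, jaw], ...]. A call has 1 to 10 rows; each row shifts and turns the commanded pose from where the row before left it, along the tool's axes as they then stand; what a row does not reach is not made up. A row lasts 1/8 s, in which the tool goes at most 62.5 mm and 10.7 degrees, less where a joint would pass 70% of its speed; a pose out of reach is approached as far as the arm can. A call is refused whole if a number of a shift passes 6.25 or a number of a turn 10.7, either way. A call with a gripper value outside its range is refused whole. The fingers move at their own pace and stop on an object; "squeeze" is the grip in N (left out, the last holds). Time passes only in rows, so rows that do not move let the fingers close. It gives the time, the measured TCP pose, the force and the opening at its end, in the units of the state.
- get_state(): the state, without advancing time (a new reading comes with each control period).
- get_image(name): name is "scene" or "top" or "wrist"; returns (picture, depth): 400x640x3 uint8, red, green, blue; 400x640 float32, m along the optical axis (not along the pixel's ray), 0 where there is no reading.
- camera_info(name): a dict with "intrinsics" (3x3 intrinsics, pixels), "k1" (the pictures are not rectified: a ray, as slopes to the right and down, at radius r is drawn at 1 + k1 r^2 times it, then the intrinsics apply), "world_from_camera" (4x4, takes a point from camera to world coordinates); the wrist camera has in their place "mount" (4x4, takes a point from camera to tool coordinates, whose origin is the TCP and whose axes are the tool frame's). Camera axes: x right, y up, looking along -z (the intrinsics and any distortion apply to the point x, -y, -z); pixel columns grow to the right and rows downward; lengths in m; the calibration is good to about 2 mm. A picture is of the moment at which its call begins: read the wrist's pose just before it. camera_info takes no time and is no camera call.
- close_job(): hands the job in, once; it reports no verdict.
The state is a dict: "time": time; "joint_positions": joint angles; "qd": joint speeds; "joint_torque": joint torques, N m; "position": TCP position; "tool_rot": TCP orientation; "ft_force": force on the tool from outside, world axes, zero at the start; "torque": the same for the moment, N m; "grip_width": opening from 0.0 (shut) to 1.0 (fully open).
Only numpy, scipy, OpenCV 4.12 (cv2) and the standard library are available. Lean on these libraries where they do the work, as an engineer would, in place of code of your own. Each camera call takes 0.05 s, during which the arm holds its last target.

TASK

The snap ring of the small disc grinder has to go back on: first make the grinder safe by pressing the large round stop key right down, and, once that has come up again, the square spindle-brake key, without touching the small run key between them. Then take the lock-ring pliers from their rack, put their tips into the gap of the snap ring on the worktop, squeeze the handles to the stop so that the ring is spread, and lower it over the spindle's end, without forcing it, until it is level with the groove. Finish holding it there with the pliers, still fully spread, flat, centred on the spindle, mid-way up the groove and touching nothing of the grinder, so that the disc's play can be checked before the ring is let go; leave the other things on the worktop where they are.

Things in the scene. Friction and masses are not known exactly. Their poses are not given: they have to be found in the camera images.
- grinder: Disc grinder, fixed: white housing 170 (x) x 196 (y) mm, deck 58 mm above the worktop; origin on the worktop below it, +x away from the robot at yaw 0. Three keys in a row along y at x = -57 mm, near its front edge. Upright spindle at x = +22 mm, y = 0: disc 92 mm wide, top at z = 68 mm; flange 42 mm wide to z = 70; collar 30 mm wide to z = 76; then the groove and the spindle end.
- groove (a point): On the spindle's axis at mid-height of the groove, 79.5 mm above the worktop. The groove is 7 mm high (76 to 83 mm above the worktop, straight above the collar), 21.6 mm across; above it the steel spindle end is 24 mm across from 83 to 90.5 mm, then tapers to 18 mm across at its top, at 94 mm.
- stop_key_top (a point): Middle of the top of the STOP key: large round grey cap 23 mm across at the left (+y) end of the row of keys, top 70 mm above the worktop when up. Moves with the key.
- stop_key (a joint): Travel of the stop key in m: 0 up, 0.005 right down. About 1.5 N starts it, 5 N holds it down; it springs back.
- brake_key_top (a point): Middle of the top of the BRAKE key: square grey cap 20 x 20 mm at the right (-y) end of the row, 104 mm from the stop key, top 70 mm above the worktop when up. Moves with the key.
- brake_key (a joint): Travel of the brake key in m: 0 up, 0.005 right down, with the same spring as the stop key.
- run_key (a joint): Travel of the RUN key in m: small round grey cap 13 mm across, midway between the other two (52 mm from each). Must not be pressed.
- plier_rack: Rack of the pliers, fixed: grey block 96 (x) x 72 (y) x 78 mm high with two upright slots 15.5 mm (x) by 40 mm (y), one at x = -22 mm holding the pliers, one at x = +22 mm empty. Origin on the worktop under its middle.
- pliers: Lock-ring pliers, 144 mm long, 0.13 kg, hanging tips down in the rack. Origin midway between the tip ends (6 mm above the worktop in the rack), z up towards the handles, y across the two handles, x along the pivot, which is 55 mm above the tips. Rest lugs 72 mm above the tips lie on the rack. No pose is given while the fingers hold them.
- pliers_grip (a point): Where to grip: on the pliers' middle line 118 mm above the tip ends, fingers closing along the pliers' y. Bowed black handles, 13.6 mm thick in x, 89 to 144 mm above the tips, widest here: 65 mm over the outsides, about 37 mm when squeezed to the stop. A spring keeps them open up to about 10 N, so an 8 N grip carries the pliers unsqueezed.
- pliers_left (a joint): Angle of the left handle in rad, mirrored by the right: 0 open, 0.23 squeezed to the stop (about 20 N with a ring on; grip with 30 N or more). Squeezing the handles SPREADS the tips: 10 mm over their outsides at 0, about 33 mm at the stop. Each tip is 6 mm (x) x 5 mm (y), 6 mm high under a wider step (14 mm over both).
- snap_ring: Steel snap ring, 4 mm thick, 15 g, flat on the worktop; origin on its underside at the centre of the unspread bore, gap and two ears towards its +x, the ears either side of its x axis. Unspread: bore 22.8, outside 32.8 mm, ears out to 27 mm from the origin, 14 to 18 mm apart where the tips go. Pushing the ears apart from within spreads it (about 5 N).
- ring_gap (a point): Midway between the ears, 21 mm along +x from the ring's origin, at mid-thickness: the pliers' tips go in here from above, down to the worktop, pliers' y along the ring's y (either way round). Spread by the pliers, the ring stays on the tips by friction and can be lifted.
- ring_bore (a point): Centre of the bore when the ring is fully spread (bore then about 27.5 mm): 2.4 mm along +x from the ring's origin, at mid-thickness (2 mm up).
- ring_a0 (a joint): Spread of the ring: angle in rad of each of its six equal flexures; 0 unspread, about 0.125 with the pliers at their stop. Above 0.09 counts as spread.
- splash_shield: Clear splash shield on a stand, fixed at the left front of the worktop, origin at its foot; 160 mm wide along y, its frame 245 mm high. Keep the arm and gripper off it: pass above 0.27 m or to its right.
- bench_microscope: Bench microscope, fixed at the left, origin at its foot, 325 mm high with its head leaning towards the robot. Not part of the job; keep clear of it.
- dappen_dish: Small white dish, 43 mm wide, a bystander.
- felt_wheel: Small felt wheel 38 mm across, a bystander.
- wax_block: Flat wax block 42 x 78 mm, a bystander.
- caliper: Caliper 61 x 150 mm lying flat, a bystander.
- marker: Marker pen 135 mm long, a bystander.

How it is judged:
By the outcome, as a careful person would: the job done as asked, in the order asked, and still so for the second after the job is handed in, while the arm keeps its last pose, push and grip.
It also fails if it takes over 72 s, if anything falls off the work surface, if the arm or the gripper's body presses on something with over 40 N, if the wrist force passes 120 N, or if a joint passes its speed limit or range.

## Working session

There is one attempt and no reset: what is moved stays moved. The work goes in short steps, Python scripts to look and compute and a tool call to move; the robot and the scene stay as the last step left them, time stands still between calls to the robot, and variables do not carry over. Pictures are saved under pics/ and viewed, and the job is handed in when it is done.

Besides the shell and the picture viewer there is one more tool, called after "Request:" by a JSON object that holds its "op" and its "data". jog_arm: Moves the arm, as the interface text tells. Its arguments: {"type":"object","properties":{"targets":{"type":"array"},"squeeze":{"type":"number"}},"required":["targets"]}

```bash
mkdir -p pics; ls; cat > h.py <<'E'
import numpy as np, cv2
from scipy.spatial.transform import Rotation as R
from bench import get_state, get_image, camera_info, close_job
def save(n,img): cv2.imwrite('pics/'+n+'.png',cv2.cvtColor(img,cv2.COLOR_RGB2BGR))
def wfc(name,st=None):
    ci=camera_info(name)
    if name=='wrist':
        T=np.eye(4);T[:3,:3]=R.from_rotvec(st['tool_rot']).as_matrix();T[:3,3]=st['position']
        return T@np.array(ci['mount'])
    return np.array(ci['world_from_camera'])
def rays(name,px,st=None):
    ci=camera_info(name);K=np.array(ci['intrinsics'],float)
    px=np.array(px,float).reshape(-1,1,2)
    # slope u drawn at (1+k1 r^2)u
    n=cv2.undistortPointsIter(px,K,np.array([ci['k1'],0,0,0,0.]),None,None,(3,100,1e-12)).reshape(-1,2)
    d=np.c_[n[:,0],-n[:,1],-np.ones(len(n))]
    T=wfc(name,st)
    return T[:3,3],d@T[:3,:3].T
def onplane(name,px,z,st=None):
    o,d=rays(name,px,st); s=(z-o[2])/d[:,2]
    return o+d*s[:,None]
def withdepth(name,px,dep,st=None):
    o,d=rays(name,px,st); return o+d*np.array(dep)[:,None]
def proj(name,P,st=None):
    ci=camera_info(name);K=np.array(ci['intrinsics'],float);T=wfc(name,st)
    p=(np.atleast_2d(P)-T[:3,3])@T[:3,:3]
    q=np.c_[p[:,0],-p[:,1],-p[:,2]]
    return cv2.projectPoints(q,np.zeros(3),np.zeros(3),K,np.array([ci['k1'],0,0,0,0.]))[0].reshape(-1,2)
def cloud(name,dep,st=None):
    v,u=np.mgrid[0:400,0:640]
    P=withdepth(name,np.c_[u.ravel(),v.ravel()],dep.ravel(),st)
    return P.reshape(400,640,3)
E
python3 - <<'E'
from h import *
s=get_state();print(s)
for n in ['scene','top','wrist']:
    print(n,camera_info(n))
    s=get_state();i,d=get_image(n);save(n+'0',i);np.savez('/tmp/'+n+'0.npz',i=i,d=d,p=s['position'],r=s['tool_rot'])
E
```

```text
pics
{'time': 0.0, 'joint_positions': array([-1.2348979 ,  0.32181662, -0.07010321,  1.4516762 ,  0.02262264,
        1.37077642, -0.05692313]), 'qd': array([-0.0012442 ,  0.00122931,  0.00030059, -0.00066398,  0.00084472,
       -0.00129884,  0.0001738 ]), 'joint_torque': array([-4.84288521e-04, -4.91303623e+01, -4.04192191e-01, -3.12518585e+01,
       -6.37948955e-02,  4.42772184e-02,  1.90693208e-04]), 'position': array([0.20545767, 0.61613494, 0.24046516]), 'tool_rot': array([-0.97017832,  1.3459152 ,  0.96819762]), 'ft_force': array([ 0.00826348, -0.0098944 , -1.07523585]), 'torque': array([-0.02272763,  0.01920404, -0.01331878]), 'grip_width': 1.0003486827229089}
scene {'intrinsics': array([[362.10371453,   0.        , 320.56414745],
       [  0.        , 362.10371453, 199.62948976],
       [  0.        ,   0.        ,   1.        ]]), 'k1': -0.0743073380088488, 'world_from_camera': array([[-0.65899224,  0.31832556, -0.68146758, -0.13751117],
       [-0.7521469 , -0.27640748,  0.59822567,  0.56071988],
       [ 0.00206778,  0.9067898 ,  0.42157797,  0.54080279],
       [ 0.    
[... 371 characters left out ...]
252845, -0.02171893],
       [-0.00466146,  0.20069025,  0.97964366,  1.41023316],
       [ 0.        ,  0.        ,  0.        ,  1.        ]])}
wrist {'intrinsics': array([[291.11988359,   0.        , 319.3701366 ],
       [  0.        , 291.11988359, 197.93227716],
       [  0.        ,   0.        ,   1.        ]]), 'k1': 0.014384304036442619, 'mount': array([[-4.25375404e-04,  2.44628506e-01, -9.69616787e-01,
        -1.42776159e-01],
       [-1.52855688e-03,  9.69615583e-01,  2.44628873e-01,
         6.64910276e-02],
       [ 9.99998741e-01,  1.58617352e-03, -3.85220339e-05,
        -4.10517156e-05],
       [ 0.00000000e+00,  0.00000000e+00,  0.00000000e+00,
         1.00000000e+00]])}
```

View pics/scene0.png

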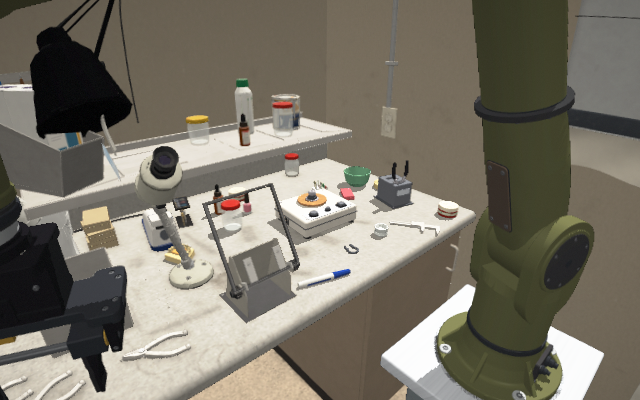

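View pics/top0.png

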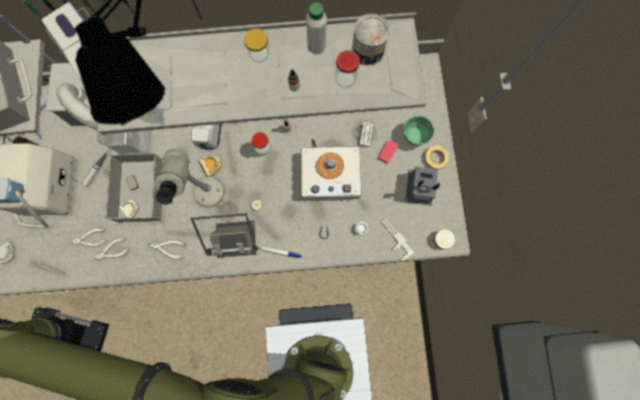

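View pics/wrist0.png

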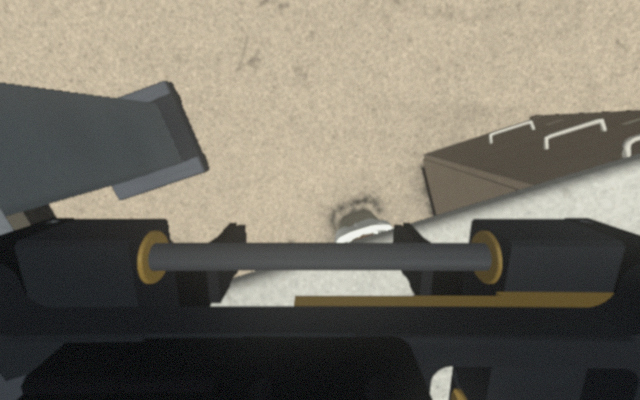

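```bash
python3 - <<'E'
from h import *
z=np.load('/tmp/top0.npz');i,d=z['i'],z['d']
c=cv2.resize(i[100:270,180:480],None,fx=2.6,fy=2.6,interpolation=cv2.INTER_CUBIC);save('topc',c)
z2=np.load('/tmp/scene0.npz');i2=z2['i']
c=cv2.resize(i2[150:300,200:470],None,fx=2.9,fy=2.9,interpolation=cv2.INTER_CUBIC);save('scenec',c)
C=cloud('top',d)
for n,p in dict(table=(280,225),grinder=(310,165),spindle=(330,164),rack=(421,185),dish=(360,228),ring=(324,232),shield=(232,238),mic=(207,190),mark=(280,252),cal=(397,238)).items():
    print(n,C[p[1],p[0]].round(4), (d[p[1],p[0]]).round(4))
E
```

```text
table [0.4768 0.0888 0.0011] 1.4222
grinder [ 0.6602 -0.0292  0.061 ] 1.4017
spindle [ 0.6469 -0.0937  0.0985] 1.3631
rack [ 0.5574 -0.3844  0.075 ] 1.3719
dish [ 0.4414 -0.1775  0.0171] 1.4027
ring [ 4.405e-01 -5.720e-02  1.000e-04] 1.4177
shield [0.446  0.2519 0.0058] 1.4093
mic [0.6095 0.3214 0.0411] 1.4067
mark [0.3849 0.0939 0.0147] 1.3904
cal [ 0.3976 -0.2964  0.0165] 1.3961
```

View pics/topc.png

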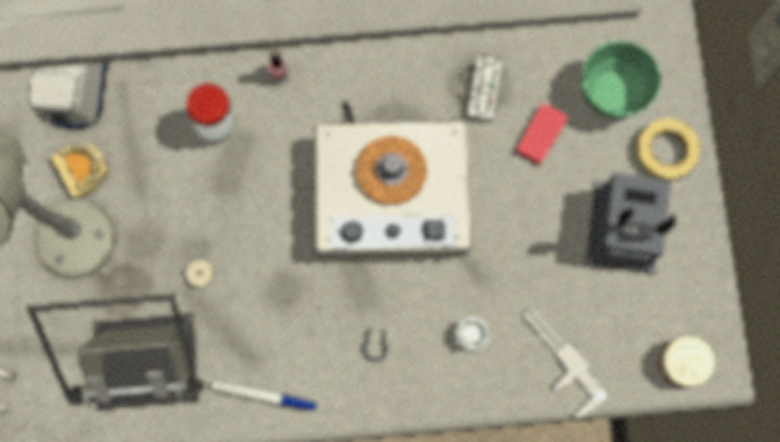

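View pics/scenec.png

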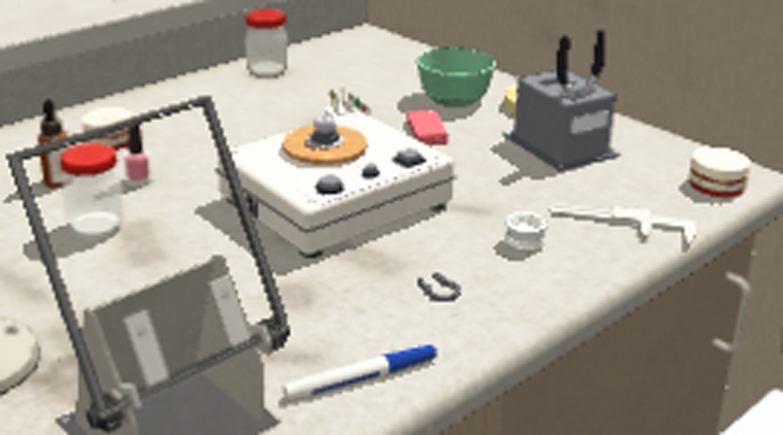

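```bash
python3 - <<'E'
from h import *
s=get_state();M=R.from_rotvec(s['tool_rot']).as_matrix();print(M.round(3))
z=np.load('/tmp/top0.npz');i,d=z['i'],z['d']
C=cloud('top',d)
# ring: dark
def big(x0,x1,y0,y1,f,n):
    c=cv2.resize(i[y0:y1,x0:x1],None,fx=f,fy=f,interpolation=cv2.INTER_CUBIC);save(n,c)
big(296,364,145,205,9,'grt'); big(400,445,160,210,10,'rackt'); big(308,378,215,245,10,'ringt')
E
```

```text
[[-0.    -0.949  0.316]
 [-0.001  0.316  0.949]
 [-1.    -0.    -0.001]]
```

View pics/grt.png

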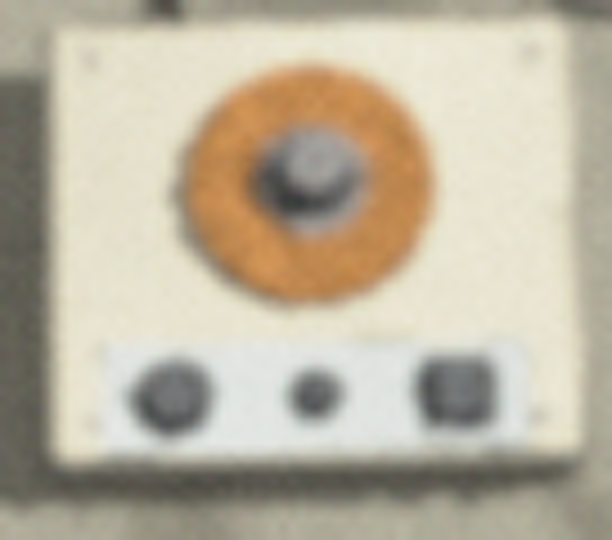

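View pics/rackt.png

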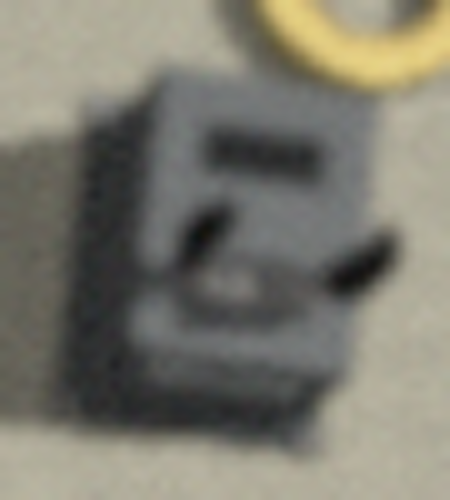

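Request:
{"op": "jog_arm", "data": {"targets": [[0,0,0,-6,0,0,8.7],[0,0,0,-6,0,0,4],[0,0,0,-5,0,0,0],[0,0,0,0,-4.1,-3.9,0],[0,0,0,0,-4.1,-3.9,0],[0,0,0,0,-4.1,-3.9,0],[0,0,0,0,-4.1,-3.9,0],[0,0,0,0,-4.1,-3.9,0],[0,0,0,0,-4.1,-3.9,0],[0,0,0,0,-4.1,-3.9,0]], "squeeze": 20}}

```text
time: 1.4
position: [0.3921, 0.265, 0.4114]
tool_rot: [-0.969, 1.344, 0.969]
ft_force: [0.3, -0.2, 1.1]
grip_width: 0.062
```

Request:
{"op": "jog_arm", "data": {"targets": [[0,0,0,0,-4.1,-3.9,0],[0,0,0,0,-4.1,-3.9,0],[0,0,0,0,-4.1,-3.9,0],[0,0,0,0,-4.1,-3.9,0],[0,0,0,0,-4.1,-3.9,0],[0,0,0,0,-4.1,-3.9,0],[0,0,0,0,-4.1,-3.9,0],[0,0,0,0,0,0,0]]}}

```text
time: 2.4
position: [0.5776, -0.0882, 0.4105]
tool_rot: [-0.964, 1.351, 0.961]
ft_force: [-1.2, 0.7, 0.5]
grip_width: 0.009
```

```bash
python3 - <<'E'
from h import *
s=get_state();M=R.from_rotvec(s['tool_rot']).as_matrix();print(M.round(3),s['joint_positions'].round(2),s['position'],s['grip_width'])
n='wrist';i,d=get_image(n);save(n+'1',i);np.savez('/tmp/'+n+'1.npz',i=i,d=d,p=s['position'],r=s['tool_rot'])
E
```

```text
[[-0.002 -0.946  0.325]
 [-0.004  0.325  0.946]
 [-1.     0.001 -0.004]] [-0.46  0.17  0.68  1.34 -0.1   1.67  1.43] [ 0.57759386 -0.08817953  0.4104547 ] 0.009381068480334353
```

View pics/wrist1.png

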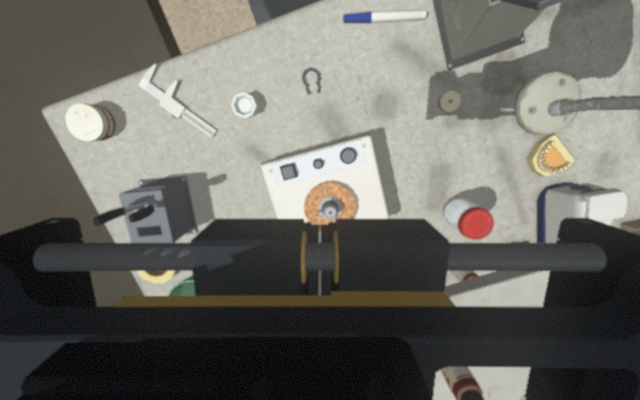

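```bash
cat > m.py <<'E'
from h import *
def crop(n,i,x0,x1,y0,y1,f):
    save(n,cv2.resize(i[y0:y1,x0:x1],None,fx=f,fy=f,interpolation=cv2.INTER_CUBIC))
def load(n):
    z=np.load('/tmp/'+n+'.npz');return z['i'],z['d'],dict(position=z['p'],tool_rot=z['r'])
E
python3 - <<'E'
from m import *
i,d,st=load('wrist1')
crop('w1g',i,255,395,125,225,5.7); crop('w1p',i,85,205,170,245,6.5); crop('w1r',i,285,340,55,105,10)
C=cloud('wrist',d,st)
for p in [(348,155),(318,163),(290,171),(331,208),(312,72),(300,190)]: print(p,C[p[1],p[0]].round(4))
print(onplane('wrist',[(348,155),(290,171)],0.07,st).round(4),onplane('wrist',[(331,208)],0.094,st).round(4))
E
```

```text
(348, 155) [ 0.5756 -0.039   0.0709]
(318, 163) [ 0.572  -0.09    0.0703]
(290, 171) [ 0.5695 -0.1388  0.0694]
(331, 208) [ 0.6462 -0.0929  0.0934]
(312, 72) [ 0.4251 -0.051  -0.0009]
(300, 190) [ 0.6078 -0.1357  0.0581]
[[ 0.5757 -0.039   0.07  ]
 [ 0.5695 -0.1387  0.07  ]] [[ 0.646  -0.0929  0.094 ]]
```

View pics/w1g.png

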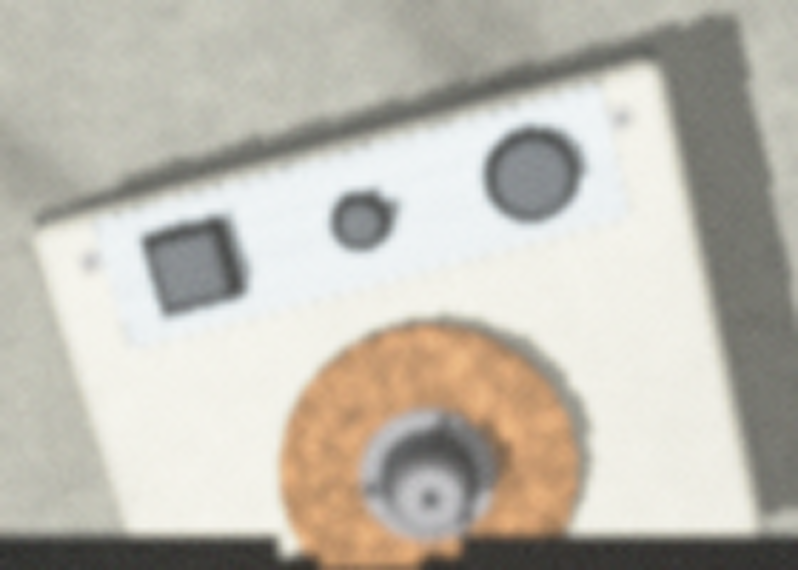

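View pics/w1p.png

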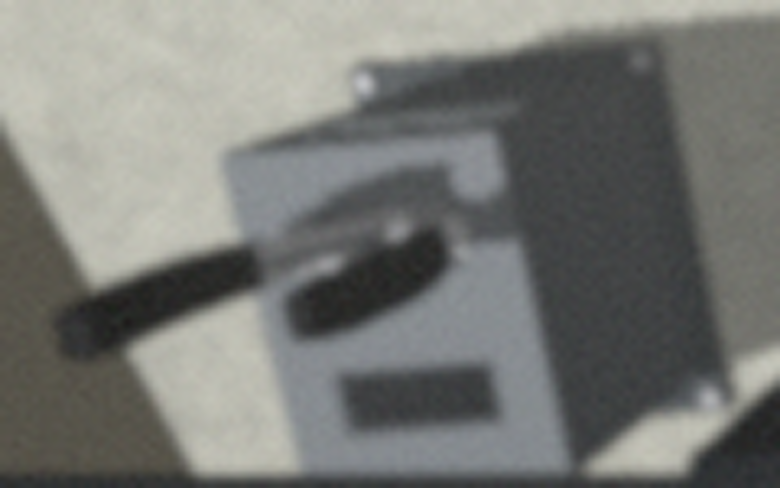

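View pics/w1r.png

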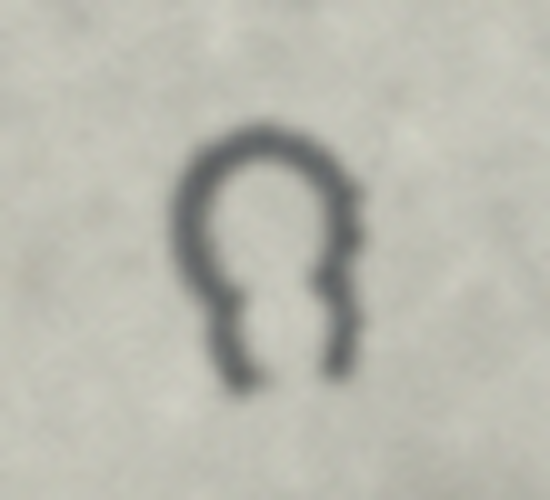

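```bash
python3 - <<'E'
from m import *
i,d,st=load('wrist1')
g=cv2.cvtColor(i,cv2.COLOR_RGB2GRAY)
def blobs(x0,x1,y0,y1,m):
    mm=np.zeros_like(g);mm[y0:y1,x0:x1]=m[y0:y1,x0:x1]*255
    n,l,s,c=cv2.connectedComponentsWithStats(mm);return [(s[k],c[k],l==k) for k in range(1,n) if s[k][4]>15]
for b in blobs(275,365,143,190,g<150): print('key',b[0],b[1])
for px in [(348.3,155.2),(318.3,163.6),(288.5,171.8)]: print(onplane('wrist',[px],.07,st).round(4))
print('sp',onplane('wrist',[(330.4,212.2)],.094,st).round(4))
# ring
for b in blobs(290,335,60,100,g<125):
    ys,xs=np.nonzero(b[2]);P=onplane('wrist',np.c_[xs,ys],0.003,st)[:,:2]
    print('ring',b[0],P.mean(0)); np.save('/tmp/ring.npy',P)
    print(P.min(0),P.max(0))
# rack corners at z=.078: crop coords
q=[(228,157),(500,132),(570,470),(345,375),(490,365),(500,413),(350,432)]
px=[(85+(x+.5)/6.5-.5,170+(y+.5)/6.5-.5) for x,y in q]
print(onplane('wrist',px,.078,st).round(4))
# handle tops z=.150
q=[(80,330),(312,315)]
px=[(85+(x+.5)/6.5-.5,170+(y+.5)/6.5-.5) for x,y in q]
print(onplane('wrist',px,.148,st).round(4))
C=cloud('wrist',d,st)
for p in px: print(C[int(p[1]+.5),int(p[0]+.5)])
E
```

```text
key [275 143  63  17 238] [304.00420168 150.11764706]
key [340 147  17  17 210] [347.89047619 154.94761905]
key [313 159  11  10  79] [318.20253165 163.12658228]
key [280 163  18  17 219] [288.85844749 170.91324201]
key [332 181  19   9  39] [341.69230769 185.02564103]
[[ 0.5762 -0.0386  0.07  ]]
[[ 0.5732 -0.0899  0.07  ]]
[[ 0.5699 -0.1416  0.07  ]]
sp [[ 0.6525 -0.0961  0.094 ]]
ring [303  68  18  26 125] [ 0.43562566 -0.05613375]
[ 0.41794794 -0.07104099] [ 0.45937507 -0.04004797]
[[ 0.5122 -0.4199  0.078 ]
 [ 0.5288 -0.3513  0.078 ]
 [ 0.6188 -0.3754  0.078 ]
 [ 0.575  -0.4195  0.078 ]
 [ 0.5849 -0.3822  0.078 ]
 [ 0.598  -0.3858  0.078 ]
 [ 0.5899 -0.4258  0.078 ]]
[[ 0.5374 -0.418   0.148 ]
 [ 0.551  -0.3677  0.148 ]]
[ 0.53696839 -0.41733506  0.14828157]
[ 0.55103059 -0.36598403  0.14953759]
```

Request:
{"op": "jog_arm", "data": {"targets": [[0,0,0,3,1.74,4.65,0],[0,0,0,6,0,0,0],[0,0,0,6,0,0,0],[0,0,0,6,0,0,0],[0,0,0,6,0,0,0],[0,0,0,2.5,0,0,0],[0,0,0,0,0,0,0],[0,0,0,0,0,0,0]]}}

```text
time: 3.45
position: [0.5766, -0.0322, 0.1182]
tool_rot: [-0.97, 1.341, 0.969]
ft_force: [0.5, -0.1, 0.4]
grip_width: 0.005
```

Request:
{"op": "jog_arm", "data": {"targets": [[0,0,0,0,-0.2,-0.6,0],[0,0,0,2.3,0,0,0],[0,0,0,0,0,0,0],[0,0,0,0,0,0,0]]}}

```text
time: 3.95
position: [0.5763, -0.0398, 0.0947]
tool_rot: [-0.969, 1.343, 0.968]
ft_force: [0.8, 0.2, -0.4]
grip_width: 0.004
```

Request:
{"op": "jog_arm", "data": {"targets": [[0,0,0,0.6,0,0.1,0],[0,0,0,0.4,0,0,0],[0,0,0,0.25,0,0,0],[0,0,0,0,0,0,0],[0,0,0,0,0,0,0]]}}

```text
time: 4.58
position: [0.5772, -0.0387, 0.0842]
tool_rot: [-0.969, 1.342, 0.968]
ft_force: [-5.9, 0.6, 19.8]
grip_width: 0.005
```

Request:
{"op": "jog_arm", "data": {"targets": [[0,0,0,-4.25,0,0,0],[0,0,0,0,0,0,0],[0,0,0,0,-1.28,-5,0],[0,0,0,0,-1.28,-5,0],[0,0,0,0,0,0,0],[0,0,0,2.5,0,0,0],[0,0,0,0,0,0,0],[0,0,0,0,0,0,0]]}}

```text
time: 5.58
position: [0.5688, -0.1408, 0.0986]
tool_rot: [-0.969, 1.344, 0.97]
ft_force: [0.5, -0.4, 0.1]
grip_width: 0.004
```

```bash
python3 - <<'E'
from m import *
s=get_state();i,d=get_image('wrist');save('wrist2',i);np.savez('/tmp/wrist2.npz',i=i,d=d,p=s['position'],r=s['tool_rot'])
print(proj('wrist',[[.5762,-.0386,.07]],s))
i,d=get_image('top');C=cloud('top',d);p=proj('top',[[.5762,-.0386,.07]])[0].round().astype(int);print(p,C[p[1],p[0]])
p=proj('top',[[.5732,-.0899,.07]])[0].round().astype(int);print(p,C[p[1],p[0]])
E
```

```text
[[484.27120698 194.57817824]]
[315 189] [ 0.57357259 -0.03861197  0.07578567]
[331 188] [ 0.46142386 -0.06611969  0.55221698]
```

View pics/wrist2.png

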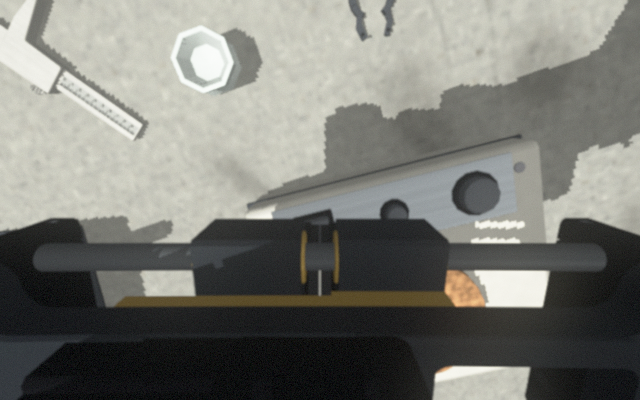

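```bash
python3 - <<'E'
from m import *
i,d,st=load('wrist2');C=cloud('wrist',d,st)
for p in [(477,192),(470,190),(484,195),(395,210),(398,207),(515,195),(440,190)]: print(p,C[p[1],p[0]].round(4))
E
```

```text
(477, 192) [ 0.573  -0.0427  0.0705]
(470, 190) [ 0.5703 -0.0465  0.0709]
(484, 195) [ 0.5765 -0.0387  0.0697]
(395, 210) [ 0.5686 -0.092   0.0699]
(398, 207) [ 0.5678 -0.0895  0.0686]
(515, 195) [ 0.5871 -0.015   0.0592]
(440, 190) [ 0.5687 -0.0596  0.0593]
```

Request:
{"op": "jog_arm", "data": {"targets": [[0,0,0,0.9,0,0,0],[0,0,0,0.5,0,0,0],[0,0,0,0.25,0,0,0],[0,0,0,0,0,0,0],[0,0,0,0,0,0,0]]}}

```text
time: 6.3
position: [0.5694, -0.1415, 0.0843]
tool_rot: [-0.968, 1.342, 0.969]
ft_force: [-3.6, 1.9, 15.3]
grip_width: 0.007
```

Request:
{"op": "jog_arm", "data": {"targets": [[0,0,0,-5,0,0,0],[0,0,0,-5,0,0,0],[0,0,0,-5,0,0,8.7],[0,0,0,-3,-1.11,-4.92,8.7],[0,0,0,0,-1.11,-4.92,8.7],[0,0,0,0,-1.11,-4.92,8.7],[0,0,0,0,-1.11,-4.92,8.7],[0,0,0,0,-1.11,-4.92,8.7],[-3.7,0,0,0,0,0,8.7],[0,0,0,0,0,0,8.7]], "squeeze": 8}}

```text
time: 7.55
position: [0.543, -0.3929, 0.2612]
tool_rot: [-1.015, 1.321, 1.017]
ft_force: [-0.5, 0.3, -0.7]
grip_width: 0.832
```

```bash
python3 - <<'E'
from m import *
s=get_state();print(s['time'],s['position'],R.from_rotvec(s['tool_rot']).as_matrix().round(3),s['joint_positions'].round(2))
i,d=get_image('wrist');save('wrist3',i);np.savez('/tmp/wrist3.npz',i=i,d=d,p=s['position'],r=s['tool_rot'])
E
```

```text
7.55 [ 0.54300488 -0.3928998   0.26123915] [[-0.001 -0.967  0.256]
 [ 0.001  0.256  0.967]
 [-1.     0.001  0.001]] [ 0.04  0.43  0.77  1.39 -0.3   1.44  2.11]
```

View pics/wrist3.png

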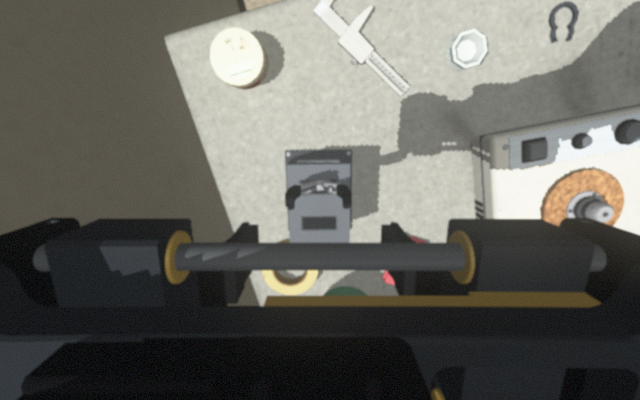

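```bash
python3 - <<'E'
from m import *
i,d,st=load('wrist3');crop('w3',i,275,365,140,245,5.5)
g=cv2.cvtColor(i,cv2.COLOR_RGB2GRAY);m=np.zeros_like(g);m[175:212,280:360]=(g<45)[175:212,280:360]*255
n,l,s,c=cv2.connectedComponentsWithStats(m)
C=cloud('wrist',d,st)
for k in range(1,n):
    if s[k][4]>15:
        P=C[l==k];P=P[P[:,2]>.1];print(s[k],c[k],P.mean(0).round(4),P.max(0)[2],onplane('wrist',[c[k]],.140,st).round(4))
# rack top corners & slot
E
```

```text
(no output)
```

View pics/w3.png

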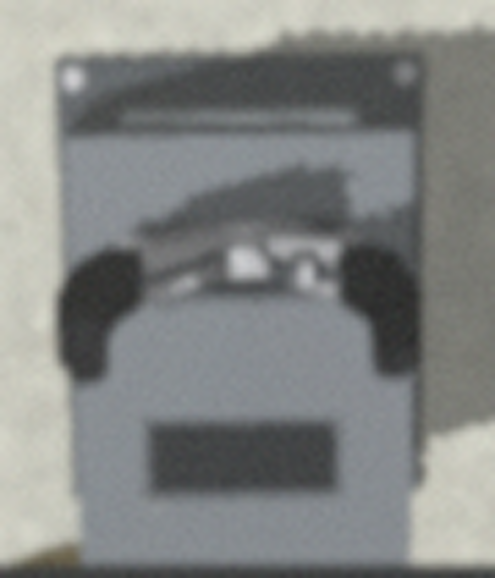

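```bash
python3 - <<'E'
from m import *
i,d,st=load('wrist3')
f=lambda q:[(275+(x+.5)/5.5-.5,140+(y+.5)/5.5-.5) for x,y in q]
M=R.from_rotvec(st['tool_rot']).as_matrix()
def rep(n,q,z):
    P=onplane('wrist',f(q),z,st);print(n,P.round(4).tolist(),'tool',((P-st['position'])@M).round(4).tolist())
rep('ends',[(88,360),(393,358)],.149)
rep('wide',[(58,310),(418,300)],.124)
rep('slot',[(148,424),(336,424),(337,490),(150,494)],.078)
rep('rack',[(66,133),(413,130)],.078)
C=cloud('wrist',d,st)
for p in f([(88,360),(393,358),(75,310),(400,300),(237,350)]): print(C[round(p[1]),round(p[0])].round(4))
E
```

```text
ends [[0.5405, -0.4193, 0.149], [0.5532, -0.3705, 0.149]] tool [[0.1122, -0.0045, -0.0262], [0.1122, -0.0042, 0.0242]]
wide [[0.5362, -0.4261, 0.124], [0.5511, -0.3631, 0.124]] tool [[0.1372, -0.0021, -0.0339], [0.1373, -0.0003, 0.0308]]
slot [[0.5746, -0.4229, 0.078], [0.5849, -0.3842, 0.078], [0.5994, -0.3876, 0.078], [0.5899, -0.4268, 0.078]] tool [[0.1832, -0.0384, -0.021], [0.1832, -0.0385, 0.0191], [0.1832, -0.0534, 0.0195], [0.1832, -0.0542, -0.0209]]
rack [[0.5104, -0.4221, 0.078], [0.5281, -0.3536, 0.078]] tool [[0.1832, 0.0238, -0.0367], [0.1833, 0.0243, 0.034]]
[ 0.5407 -0.419   0.1482]
[ 0.5533 -0.3706  0.1494]
[ 0.5319 -0.4192  0.1484]
[ 0.5448 -0.3672  0.1447]
[ 0.5639 -0.4     0.0764]
```

Request:
{"op": "jog_arm", "data": {"targets": [[0,0,0,0,-0.25,-0.12,8.7],[0,0,0,5,0,0,8.7],[0,0,0,5,0,0,8.7],[0,0,0,2.5,0,0,8.7],[0,0,0,0,0,0,8.7],[0,0,0,0,0,0,8.7]]}}

```text
time: 8.35
position: [0.5466, -0.3945, 0.1386]
tool_rot: [-1.02, 1.319, 1.016]
ft_force: [-0.4, 0.6, 1.5]
grip_width: 1.004
```

Request:
{"op": "jog_arm", "data": {"targets": [[0,0,0,1.46,0.14,-0.05,8.7],[0,0,0,0,0,0,8.7],[0,0,0,0,0,0,5],[0,0,0,0,0,0,3],[0,0,0,0,0,0,3],[0,0,0,0,0,0,3]], "squeeze": 8}}

```text
time: 9.1
position: [0.5443, -0.3945, 0.1227]
tool_rot: [-1.018, 1.32, 1.017]
ft_force: [-0.6, 0.2, 0.6]
grip_width: 0.742
```

Request:
{"op": "jog_arm", "data": {"targets": [[0,0,0,-2,0,0,3],[0,0,0,-4,0,0,3],[0,0,0,-4,0,0,3],[0,0,0,-4,0,0,3],[0,0,0,0,0,0,3]]}}

```text
time: 9.72
position: [0.5452, -0.3962, 0.2678]
tool_rot: [-1.023, 1.317, 1.011]
ft_force: [-1.1, 0.2, -1.0]
grip_width: 0.737
```

```bash
python3 - <<'E'
from m import *
s=get_state();print(s['time'],s['position'],s['grip_width'],s['ft_force'],R.from_rotvec(s['tool_rot']).as_matrix().round(3))
i,d=get_image('wrist');save('wrist4',i);np.savez('/tmp/wrist4.npz',i=i,d=d,p=s['position'],r=s['tool_rot'])
# ring from wrist1
for nm,roi in [('wrist1',(290,335,60,100)),('wrist4',(0,0,0,0))]:
    im,dd,st=load(nm)
    if roi[1]==0: continue
    g=cv2.cvtColor(im,cv2.COLOR_RGB2GRAY);x0,x1,y0,y1=roi
    m=np.zeros_like(g);m[y0:y1,x0:x1]=(g<135)[y0:y1,x0:x1]*255
    n,l,S,c=cv2.connectedComponentsWithStats(m);k=1+np.argmax(S[1:,4])
    ys,xs=np.nonzero(l==k);P=onplane('wrist',np.c_[xs,ys],.003,st)[:,:2]
    for it in range(8):
        if it==0: cen=P.mean(0)+[-.003,0]
        v=P-cen;r=np.linalg.norm(v,axis=1);a=np.arctan2(v[:,1],v[:,0])
        sel=(abs(a)>1.0)
        A=np.c_[2*P[sel],np.ones(sel.sum())];b=(P[sel]**2).sum(1)
        q=np.linalg.lstsq(A,b,rcond=None)[0];cen=q[:2];rad=np.sqrt(q[2]+cen@cen)
    far=(np.linalg.norm(P-cen,axis=1)>.019)
    F=P[far];L=F[F[:,1]>np.median(F[:,1])];
    m1=F[F[:,1]>F[:,1].mean()].mean(0);m2=F[F[:,1]<F[:,1].mean()].mean(0)
    mid=(m1+m2)/2
    print(nm,cen,rad,m1,m2,mid, np.degrees(np.arctan2(*(mid-cen)[::-1])),np.degrees(np.arctan2(*-(m2-m1))) )
E
```

```text
9.725 [ 0.54523205 -0.39621712  0.26783015] 0.736593261207223 [-1.0550571   0.18941962 -1.0020668 ] [[ 0.007 -0.967  0.255]
 [-0.004  0.255  0.967]
 [-1.    -0.008 -0.003]]
wrist1 [ 0.43342298 -0.05533283] 0.013883408730802484 [ 0.45549457 -0.04895666] [ 0.45225584 -0.06849166] [ 0.4538752  -0.05872416] -9.414966538465396 9.413516994389896
```

View pics/wrist4.png

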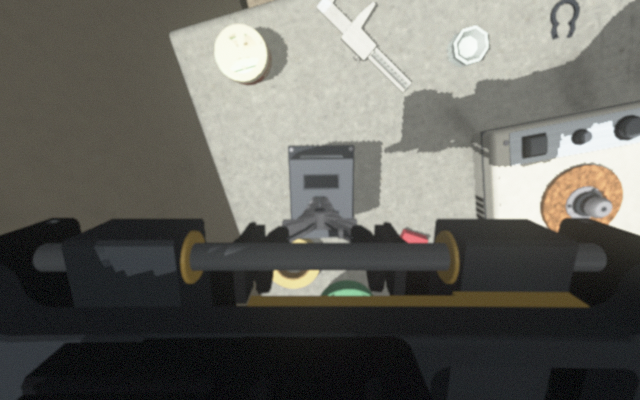

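Request:
{"op": "jog_arm", "data": {"targets": [[0,0,0,0,0.9,1.5,3],[0,0,0,0,2.0,3.5,3],[0,0,0,0,2.5,4.4,3],[0,0,0,0,2.5,4.4,3],[0,0,0,0,2.5,4.4,3],[0,0,0,0,2.5,4.4,3],[-2.7,0,0,0,2.2,3.9,3],[-2.7,0,0,1,1.6,2.5,3],[0,0,0,4,0.7,1.2,3],[0,0,0,4,0,0,3]]}}

```text
time: 11.02
position: [0.4491, -0.0573, 0.1708]
tool_rot: [-1.089, 1.28, 1.091]
ft_force: [1.2, -1.3, -0.5]
grip_width: 0.744
```

Request:
{"op": "jog_arm", "data": {"targets": [[0,0,0,0,0,0,3],[0,0,0,0,0,0,3]]}}

```text
time: 11.28
position: [0.4506, -0.0593, 0.1734]
tool_rot: [-1.088, 1.282, 1.087]
ft_force: [0.5, 0.4, -0.9]
grip_width: 0.736
```

```bash
python3 - <<'E'
from m import *
s=get_state();print(s['time'],s['position'],s['grip_width'],s['ft_force'],R.from_rotvec(s['tool_rot']).as_matrix().round(3))
i,d=get_image('wrist');save('wrist5',i);np.savez('/tmp/wrist5.npz',i=i,d=d,p=s['position'],r=s['tool_rot'])
print(proj('wrist',[[.4541,-.0588,.002],[.4334,-.0553,.002]],s))
E
```

```text
11.275 [ 0.45056871 -0.059309    0.17341301] 0.7356845038217105 [ 0.52154129  0.35679064 -0.88083935] [[ 0.001 -0.987  0.163]
 [-0.     0.163  0.987]
 [-1.    -0.001 -0.   ]]
[[320.36287556 189.57137226]
 [320.42620453 170.71588021]]
```

View pics/wrist5.png

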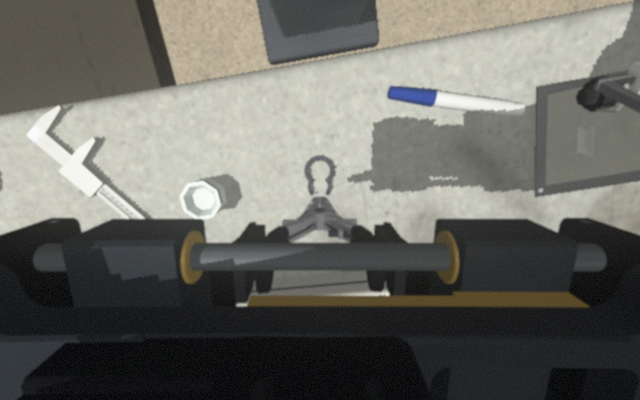

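```bash
python3 - <<'E'
from m import *
i,d,st=load('wrist5');crop('w5',i,280,360,145,245,6)
M=R.from_rotvec(st['tool_rot']).as_matrix()
g=cv2.cvtColor(i,cv2.COLOR_RGB2GRAY);print(g[170:200:3,300:342:3])
# tip expected position in image: tool (0.1167,0,0)
for x in (.1167,.111,.06): print(proj('wrist',[st['position']+M@[x,0,0]],st))
E
```

```text
[[202 191 109 114 183 201 203 206 200 198 132 105 197 202]
 [203 193 105 109 186 199 206 206 201 197 120 105 191 200]
 [208 195 126 103 155 206 204 208 207 171 106 130 195 198]
 [206 199 180 106 107 174 201 211 195 111 106 173 199 196]
 [202 207 201 120 115 202 209 206 205 131 106 185 200 197]
 [204 205 198 109 130 207 209 206 206 177 108 170 196 196]
 [206 211 204 110 118 190 204 204 206 142 110 178 201 202]
 [208 208 207 124  99 173 192 201 196 100 130 205 199 198]
 [218 212 201 177 133 190 196 205 196 129 174 195 194 194]
 [208 207 199 201 174 130 132 118 128 174 195 193 197 194]]
[[319.40096395 199.00170467]]
[[319.40349352 200.57200331]]
[[319.43197528 218.25180336]]
```

View pics/w5.png

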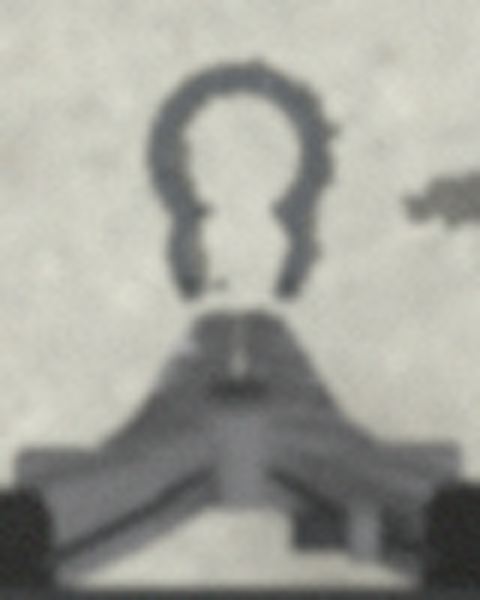

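```bash
cat >> m.py <<'E'
def ringfit(i,st,roi,thr,z,dirn):
    g=cv2.cvtColor(i,cv2.COLOR_RGB2GRAY);x0,x1,y0,y1=roi
    m=np.zeros_like(g);m[y0:y1,x0:x1]=(g<thr)[y0:y1,x0:x1]*255
    n,l,S,c=cv2.connectedComponentsWithStats(m);k=1+np.argmax(S[1:,4])
    ys,xs=np.nonzero(l==k);P=onplane('wrist',np.c_[xs,ys],z,st)[:,:2]
    dirn=np.array(dirn);per=np.array([-dirn[1],dirn[0]])
    cen=P.mean(0)-.003*dirn
    for it in range(8):
        v=P-cen;a=np.arctan2(v@per,v@dirn);sel=abs(a)>1.0
        q=np.linalg.lstsq(np.c_[2*P[sel],np.ones(sel.sum())],(P[sel]**2).sum(1),rcond=None)[0];cen=q[:2]
    rad=np.sqrt(q[2]+cen@cen)
    v=P-cen;F=P[(v@dirn>.0175)];s=(F-cen)@per
    m1=F[s>s.mean()].mean(0);m2=F[s<=s.mean()].mean(0)
    return cen,rad,m1,m2
E
python3 - <<'E'
from m import *
i,d,st=load('wrist5')
M=R.from_rotvec(st['tool_rot']).as_matrix()
cen,rad,m1,m2=ringfit(i,st,(300,342,150,195),150,.003,[.987,-.163])
mid=(m1+m2)/2;print(cen,rad,m1,m2,mid,np.degrees(np.arctan2(*(mid-cen)[::-1])),np.degrees(np.arctan2(*(m2-m1))))
u=(mid-cen)/np.linalg.norm(mid-cen);gap=cen+.021*u;print('gap',gap,'tool delta',(M.T@np.r_[gap-st['position'][:2],0]).round(4))
E
```

```text
[ 0.43233264 -0.05587385] 0.01386768320217398 [ 0.45546611 -0.04971484] [ 0.45223483 -0.06904137] [ 0.45385047 -0.05937811] -9.2496173579312 -170.50827156388794
gap [ 0.45305959 -0.05924931] tool delta [ 0.     -0.0024  0.0005]
```

Request:
{"op": "jog_arm", "data": {"targets": [[0,0,0,1.5,-0.22,0.05,3],[0,0,0,2.5,0,0,3],[0,0,0,0.4,0,0,3],[0,0,0,0,0,0,3],[0,0,0,0,0,0,3]]}}

```text
time: 11.95
position: [0.4531, -0.0589, 0.1293]
tool_rot: [-1.089, 1.28, 1.087]
ft_force: [0.3, -0.1, -0.4]
grip_width: 0.743
```

```bash
python3 - <<'E'
from m import *
s=get_state();print(s['time'],s['position'],s['grip_width'],s['ft_force'],R.from_rotvec(s['tool_rot']).as_matrix().round(3))
i,d=get_image('wrist');save('wrist6',i);np.savez('/tmp/wrist6.npz',i=i,d=d,p=s['position'],r=s['tool_rot'])
crop('w6',i,280,360,145,245,6)
M=R.from_rotvec(s['tool_rot']).as_matrix()
cen,rad,m1,m2=ringfit(i,s,(300,342,140,195),150,.003,[.987,-.163])
mid=(m1+m2)/2;print(cen,rad,m1,m2,mid,np.degrees(np.arctan2(*(mid-cen)[::-1])),np.degrees(np.arctan2(*(m2-m1))))
E
```

```text
11.95 [ 0.45311468 -0.05889319  0.12931144] 0.7430295154810747 [ 0.28008571 -0.14008814 -0.35253826] [[ 0.002 -0.987  0.162]
 [ 0.     0.162  0.987]
 [-1.    -0.002  0.   ]]
[ 0.43400265 -0.05535862] 0.014890407690781317 [nan nan] [nan nan] [nan nan] nan nanm.py:18: RuntimeWarning: Mean of empty slice.
  m1=F[s>s.mean()].mean(0);m2=F[s<=s.mean()].mean(0)
  ret = ret.dtype.type(ret / rcount)
  ret = um.true_divide(
```

View pics/w6.png

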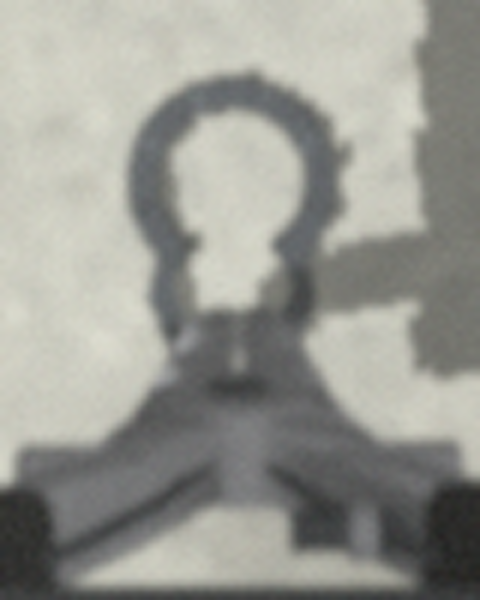

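Request:
{"op": "jog_arm", "data": {"targets": [[0,0,0,0.5,0,-0.06,3],[0,0,0,0.4,0,0,3],[0,0,0,0.2,0,0,3],[0,0,0,0,0,0,3]]}}

```text
time: 12.5
position: [0.4521, -0.0594, 0.1172]
tool_rot: [-1.088, 1.282, 1.089]
ft_force: [1.3, 1.0, -1.1]
grip_width: 0.742
```

```bash
python3 - <<'E'
from m import *
s=get_state();print(s['time'],s['position'],s['grip_width'],s['ft_force'],R.from_rotvec(s['tool_rot']).as_matrix().round(3))
i,d=get_image('wrist');save('wrist7',i);np.savez('/tmp/wrist7.npz',i=i,d=d,p=s['position'],r=s['tool_rot'])
crop('w7',i,280,360,145,245,6)
E
```

```text
12.5 [ 0.45208568 -0.05943633  0.11721679] 0.741782751641097 [ 1.31177922  0.96349634 -1.07317337] [[-0.    -0.987  0.162]
 [-0.     0.162  0.987]
 [-1.     0.    -0.   ]]
```

View pics/w7.png

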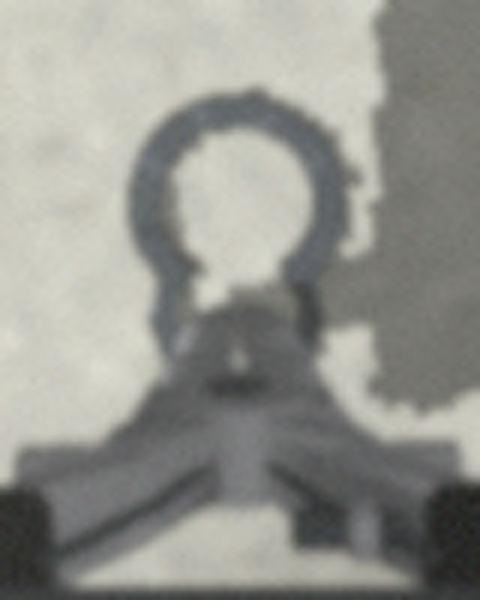

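Request:
{"op": "jog_arm", "data": {"targets": [[0,0,0,0.05,0,0,6.0],[0,0,0,0,0,0,5.7],[0,0,0,0,0,0,5.7]], "squeeze": 35}}

```text
time: 12.92
position: [0.4532, -0.0594, 0.1179]
tool_rot: [-1.089, 1.28, 1.087]
ft_force: [-0.8, -0.2, 6.7]
grip_width: 0.66
```

```bash
cat > snap.py <<'E'
import sys
from m import *
k=sys.argv[1];s=get_state();print(s['time'],s['position'].round(4),round(float(s['grip_width'])*87,1),s['ft_force'].round(2),s['torque'].round(2));print(R.from_rotvec(s['tool_rot']).as_matrix().round(3))
i,d=get_image('wrist');save('wrist'+k,i);np.savez('/tmp/wrist'+k+'.npz',i=i,d=d,p=s['position'],r=s['tool_rot'])
a=[int(v) for v in sys.argv[2:]] or [280,360,145,245,6]
crop('w'+k,i,*a)
E
python3 snap.py 8
```

```text
12.925 [ 0.4532 -0.0594  0.1179] 57.4 [-0.76 -0.19  6.66] [-0.05  0.12 -0.03]
[[ 0.002 -0.987  0.162]
 [ 0.     0.162  0.987]
 [-1.    -0.002  0.001]]
```

View pics/w8.png

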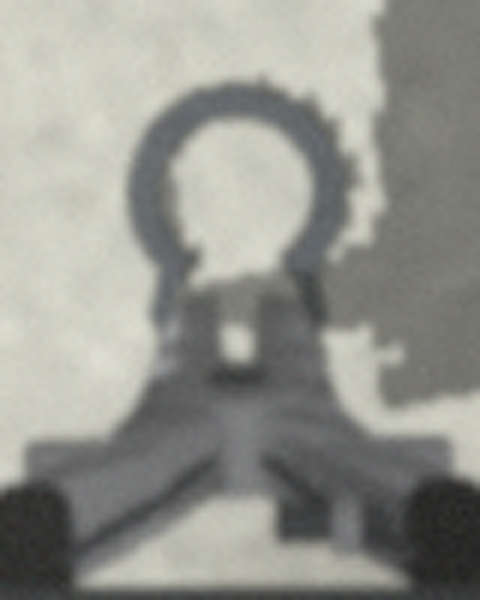

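Request:
{"op": "jog_arm", "data": {"targets": [[0,0,0,0,0,0,5.3],[0,0,0,-0.05,0,0,4.9],[0,0,0,0,0,0,4.9]], "squeeze": 40}}

```text
time: 13.35
position: [0.454, -0.0593, 0.1192]
tool_rot: [-1.089, 1.278, 1.086]
ft_force: [-0.8, 0.6, 9.8]
grip_width: 0.577
```

Request:
{"op": "jog_arm", "data": {"targets": [[0,0,0,-0.05,0,0,4.5],[0,0,0,0,0,0,4.1],[0,0,0,0,0,0,4.1]], "squeeze": 40}}

```text
time: 13.72
position: [0.4547, -0.0582, 0.1201]
tool_rot: [-1.089, 1.276, 1.086]
ft_force: [0.7, 3.5, 10.4]
grip_width: 0.486
```

```bash
python3 snap.py 9
```

```text
13.725 [ 0.4547 -0.0582  0.1201] 42.3 [ 0.74  3.49 10.42] [ 0.96 -0.09 -0.03]
[[ 0.005 -0.987  0.162]
 [ 0.003  0.162  0.987]
 [-1.    -0.005  0.003]]
```

View pics/w9.png

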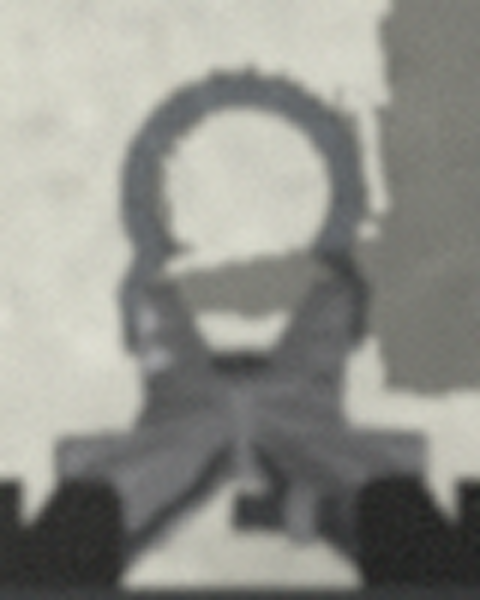

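Request:
{"op": "jog_arm", "data": {"targets": [[0,0,0,-0.03,0,0,3.8],[0,0,0,0,0,0,3.3],[0,0,0,0,0,0,3.0],[0,0,0,0,0,0,3.0]], "squeeze": 45}}

```text
time: 14.28
position: [0.4549, -0.0569, 0.1204]
tool_rot: [-1.088, 1.274, 1.087]
ft_force: [0.8, 5.4, 9.9]
grip_width: 0.431
```

```bash
python3 snap.py 10
```

```text
14.275 [ 0.4549 -0.0569  0.1204] 37.5 [0.81 5.36 9.93] [ 1.65 -0.23 -0.01]
[[ 0.006 -0.987  0.161]
 [ 0.004  0.161  0.987]
 [-1.    -0.005  0.005]]
```

View pics/w10.png

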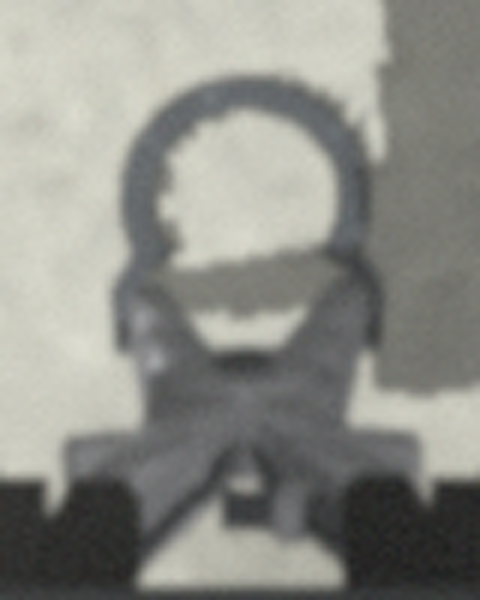

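Request:
{"op": "jog_arm", "data": {"targets": [[0,0,0,-0.1,0,0,3.0],[0,0,0,-0.1,0,0,3.0],[0,0,0,0,0,0,3.0]], "squeeze": 45}}

```text
time: 14.7
position: [0.4528, -0.0589, 0.1206]
tool_rot: [-1.088, 1.28, 1.088]
ft_force: [0.4, 4.0, 4.1]
grip_width: 0.432
```

```bash
python3 snap.py 11
```

```text
14.7 [ 0.4528 -0.0589  0.1206] 37.6 [0.35 4.05 4.05] [ 1.15 -0.26 -0.04]
[[ 0.001 -0.987  0.162]
 [ 0.001  0.162  0.987]
 [-1.    -0.001  0.001]]
```

View pics/w11.png

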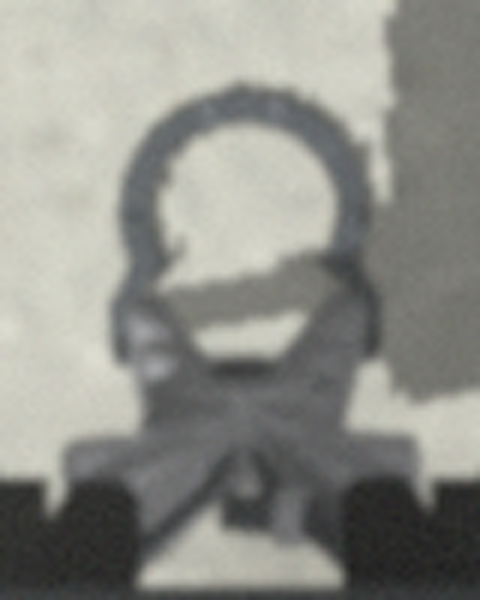

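Request:
{"op": "jog_arm", "data": {"targets": [[0,0,0,-0.1,0,0,3.0],[0,0,0,-0.1,0,0,3.0],[0,0,0,0,0,0,3.0]]}}

```text
time: 15.12
position: [0.4514, -0.0603, 0.1216]
tool_rot: [-1.088, 1.284, 1.088]
ft_force: [0.4, 0.2, -1.7]
grip_width: 0.43
```

Request:
{"op": "jog_arm", "data": {"targets": [[0,0,0,-0.5,0,0,3.0],[0,0,0,-1.5,0,0,3.0],[0,0,0,-2.5,0,0,3.0],[0,0,0,-3,0,0,3.0],[0,0,0,-3,0,0,3.0],[0,0,0,-2,0,0,3.0],[0,0,0,0,0,0,3.0],[0,0,0,0,0,0,3.0]]}}

```text
time: 16.12
position: [0.4519, -0.0595, 0.2468]
tool_rot: [-1.088, 1.282, 1.089]
ft_force: [0.5, 0.1, -1.5]
grip_width: 0.432
```

```bash
python3 snap.py 12
```

```text
16.125 [ 0.4519 -0.0595  0.2468] 37.5 [ 0.54  0.13 -1.53] [-0.03 -0.01 -0.02]
[[-0.001 -0.987  0.162]
 [ 0.     0.162  0.987]
 [-1.     0.001 -0.   ]]
```

View pics/w12.png

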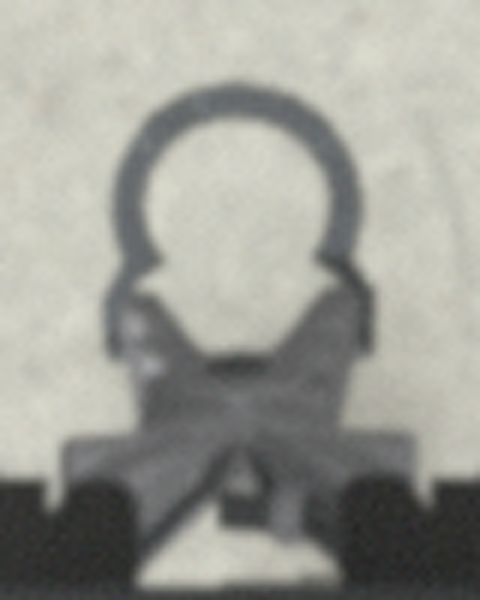

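View pics/wrist12.png

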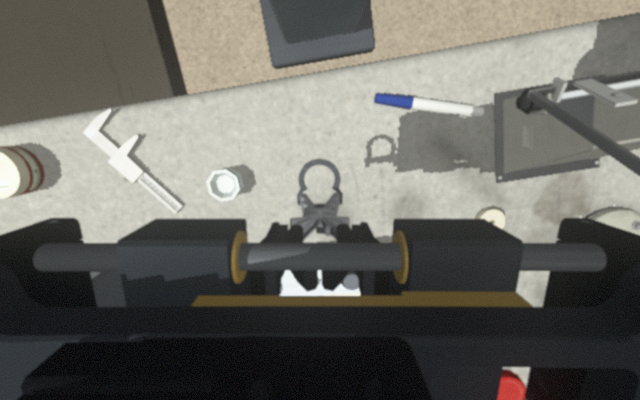

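```bash
cat >> m.py <<'E'
def ringtool(i,d,st,roi=(296,346,155,195),thr=150,x=.117):
    """bore circle in tool coords (y,z), ring top plane at tool x; plus depth plane fit"""
    M=R.from_rotvec(st['tool_rot']).as_matrix()
    g=cv2.cvtColor(i,cv2.COLOR_RGB2GRAY);x0,x1,y0,y1=roi
    f=8;gb=cv2.resize(g[y0:y1,x0:x1],None,fx=f,fy=f,interpolation=cv2.INTER_CUBIC)
    m=(gb<thr).astype(np.uint8)*255
    o,dd=rays('wrist',[(0,0)],st)
    def totool(px):
        o,dv=rays('wrist',px,st);ot=M.T@(o-st['position']);dt=dv@M
        s=(x-ot[0])/dt[:,0];return (ot+dt*s[:,None])[:,1:]
    out={}
    cs,h=cv2.findContours(m,cv2.RETR_LIST,cv2.CHAIN_APPROX_NONE)
    pts=np.vstack([c[:,0,:] for c in cs])
    P=totool(np.c_[x0+(pts[:,0]+.5)/f-.5,y0+(pts[:,1]+.5)/f-.5])
    c0=np.array([.0186,0])
    for nm,lo,hi in [('bore',.0115,.0155),('out',.0170,.0205)]:
        c=c0.copy()
        for _ in range(15):
            v=P-c;r=np.linalg.norm(v,axis=1);a=np.arctan2(v[:,1],v[:,0])
            sel=(r>lo)&(r<hi)&(abs(a)<1.9)
            Q=P[sel];q=np.linalg.lstsq(np.c_[2*Q,np.ones(len(Q))],(Q**2).sum(1),rcond=None)[0];c=q[:2]
        out[nm]=(c.round(5),np.sqrt(q[2]+c@c).round(5),len(Q))
    return out
E
python3 - <<'E'
from m import *
i,d,st=load('wrist12');M=R.from_rotvec(st['tool_rot']).as_matrix()
for thr in (140,155,170): print(ringtool(i,d,st,thr=thr))
g=cv2.cvtColor(i,cv2.COLOR_RGB2GRAY)
C=(cloud('wrist',d,st)-st['position'])@M
sel=np.zeros_like(g,bool);sel[157:190,297:345]=(g<125)[157:190,297:345]
sel=cv2.erode(sel.astype(np.uint8),np.ones((2,2)))>0
P=C[sel];P=P[(P[:,0]>.1)&(P[:,0]<.13)];print(len(P),np.percentile(P[:,0],[5,50,95]))
A=np.c_[P[:,1:],np.ones(len(P))];q=np.linalg.lstsq(A,P[:,0],rcond=None)[0];print(q,q[2]+q[0]*.0186)
E
```

```text
{'bore': (array([ 0.0182 , -0.00041]), np.float64(0.01427), 439), 'out': (array([ 0.01828, -0.00026]), np.float64(0.01852), 576)}
{'bore': (array([ 0.01819, -0.00042]), np.float64(0.01394), 429), 'out': (array([ 0.01828, -0.00027]), np.float64(0.01886), 587)}
{'bore': (array([ 0.01815, -0.00043]), np.float64(0.01362), 422), 'out': (array([ 0.01827, -0.00026]), np.float64(0.0192), 597)}
213 [0.11597236 0.11696584 0.11822675]
[ 0.02435796 -0.00323422  0.11646856] 0.11692162113812597
```

```bash
python3 - <<'E'
from m import *
i,d,st=load('wrist12');M=R.from_rotvec(st['tool_rot']).as_matrix()
C=(cloud('wrist',d,st)-st['position'])@M
P=C[120:200,250:390].reshape(-1,3);P=P[abs(P[:,0]-.2468)<.01];A=np.c_[P[:,1:],np.ones(len(P))]
print(len(P),np.linalg.lstsq(A,P[:,0],rcond=None)[0])
# per-row median of ring depth
g=cv2.cvtColor(i,cv2.COLOR_RGB2GRAY)
for r in range(158,190,3):
    s=g[r,297:345]<125;P=C[r,297:345][s];print(r,P[:,1].mean().round(4),np.median(P[:,0]).round(4),s.sum())
E
```

```text
10509 [ 8.47980532e-04 -2.45828490e-04  2.47309783e-01]
158 nan nan 0
161 0.0349 0.1173 17
164 0.0322 0.1173 18
167 0.0295 0.117 10
170 0.0268 0.1172 8
173 0.024 0.1175 8
176 0.0214 0.1165 8
179 0.0186 0.1169 7
182 0.0222 0.1169 8
185 0.0131 0.1167 10
188 0.0103 0.1167 11<stdin>:9: RuntimeWarning: Mean of empty slice.
  ret = ret.dtype.type(ret / rcount)
  return _methods._mean(a, axis=axis, dtype=dtype,
```

Request:
{"op": "jog_arm", "data": {"targets": [[0,0,0,-1,-1,0,3.0],[0,0,0,-1,-2.5,0,3.0],[0,0,0,0,-3.5,0,3.0],[0,0,0,0,-4,-0.27,3.0],[0,0,0,0,-4,0,3.0],[0,0,0,0,-3.5,0,3.0],[0,0,0,0,-2.2,0,3.0],[0,0,0,0,-1.1,0,3.0],[0,0,0.6,0,-0.3,0,3.0],[0,0,0.6,0,0,0,3.0]]}}

```text
time: 17.42
position: [0.6696, -0.0979, 0.2674]
tool_rot: [-1.076, 1.296, 1.105]
ft_force: [-0.1, -0.7, -1.4]
grip_width: 0.432
```

Request:
{"op": "jog_arm", "data": {"targets": [[0,0,0,0,0,0,3.0],[0,0,0,0,0,0,3.0],[0,0,0,0,0,0,3.0]]}}

```text
time: 17.8
position: [0.6697, -0.0978, 0.2676]
tool_rot: [-1.077, 1.295, 1.104]
ft_force: [0.4, 0.4, -2.0]
grip_width: 0.427
```

```bash
python3 snap.py 13 265 375 130 225 6
```

```text
17.8 [ 0.6697 -0.0978  0.2676] 37.2 [ 0.36  0.41 -1.95] [ 0.09  0.03 -0.  ]
[[-0.02  -0.987  0.162]
 [ 0.004  0.162  0.987]
 [-1.     0.021  0.001]]
```

View pics/w13.png

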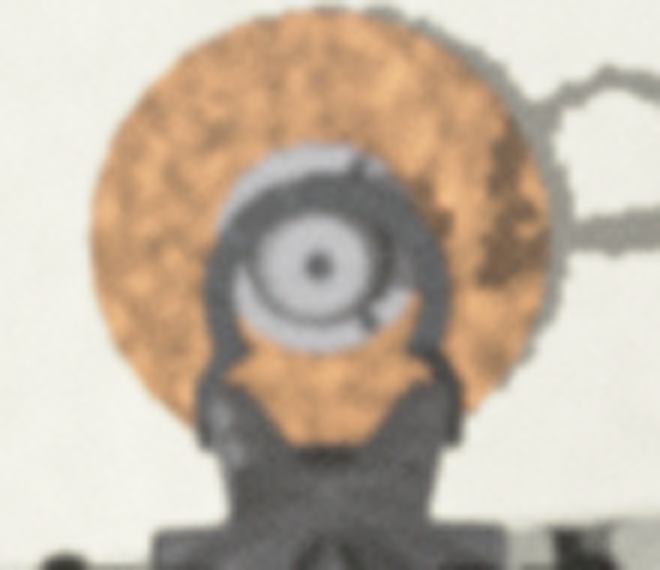

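```bash
cat > sp.py <<'E'
import sys
from m import *
k,cx,cy,x0,y0,f,thr=sys.argv[1],*map(float,sys.argv[2:])
i,d,st=load('wrist'+k);M=R.from_rotvec(st['tool_rot']).as_matrix()
px=[(x0+(cx+.5)/f-.5,y0+(cy+.5)/f-.5)]
S=onplane('wrist',px,.094,st)[0]
rt=ringtool(i,d,st,roi=(290,350,150,196),thr=thr)
print(rt)
b=np.r_[.119,.0182,-.0004];B=st['position']+M@b
print('spindle',S.round(4),'bore nominal',B.round(4))
e=S-B;e[2]=0;print('world err',e.round(4),'tool shift cm',(100*(M.T@e)).round(2),'mid z',B[2].round(4))
E
python3 sp.py 13 319 265 265 130 6 120
python3 - <<'E'
from m import *
i,d,st=load('wrist13');M=R.from_rotvec(st['tool_rot']).as_matrix()
C=cloud('wrist',d,st);g=cv2.cvtColor(i,cv2.COLOR_RGB2GRAY)
print(C[174,318],C[170,314])
s=np.zeros_like(g,bool);s[155:192,295:345]=(g<110)[155:192,295:345];T=(C-st['position'])@M
s&=(T[...,0]>.112)&(T[...,0]<.122)
P=C[s];t=T[s];A=np.c_[t[:,1:],np.ones(len(t))];q=np.linalg.lstsq(A,t[:,0],rcond=None)[0];w=np.linalg.lstsq(A,P[:,2],rcond=None)[0];print(len(t),q,w,q[2]+q[0]*.0182)
E
```

```text
{'bore': (array([ 0.01733, -0.00094]), np.float64(0.01391), 437), 'out': (array([0.01892, 0.00044]), np.float64(0.01858), 593)}
spindle [ 0.6521 -0.0966  0.094 ] bore nominal [ 0.6493 -0.0948  0.149 ]
world err [ 0.0028 -0.0018  0.    ] tool shift cm [-0.01 -0.31 -0.13] mid z 0.149
[ 0.65234257 -0.09640148  0.09456996] [ 0.64746612 -0.10004786  0.093119  ]
337 [0.02663615 0.00907925 0.11655642] [-0.00608415 -0.00857558  0.1510644 ] 0.1170411936540132
```

Request:
{"op": "jog_arm", "data": {"targets": [[0,0,0,0.5,-0.32,-0.13,3.0],[0,0,0,1.5,-0.03,0,3.0],[0,0,0,1.5,-0.03,0,3.0],[0,0,0,0.8,-0.02,0,3.0],[0,0,0,0.2,0,0,3.0],[0,0,0,0,0,0,3.0],[0,0,0,0,0,0,3.0],[0,0,0,0,0,0,3.0]]}}

```text
time: 18.85
position: [0.673, -0.0998, 0.2227]
tool_rot: [-1.077, 1.295, 1.103]
ft_force: [0.0, 0.2, -1.5]
grip_width: 0.433
```

```bash
python3 snap.py 14 265 375 130 225 6
```

```text
18.85 [ 0.673  -0.0998  0.2227] 37.6 [ 0.03  0.18 -1.45] [ 0.02 -0.08  0.  ]
[[-0.02  -0.987  0.162]
 [ 0.003  0.162  0.987]
 [-1.     0.02   0.   ]]
```

View pics/w14.png

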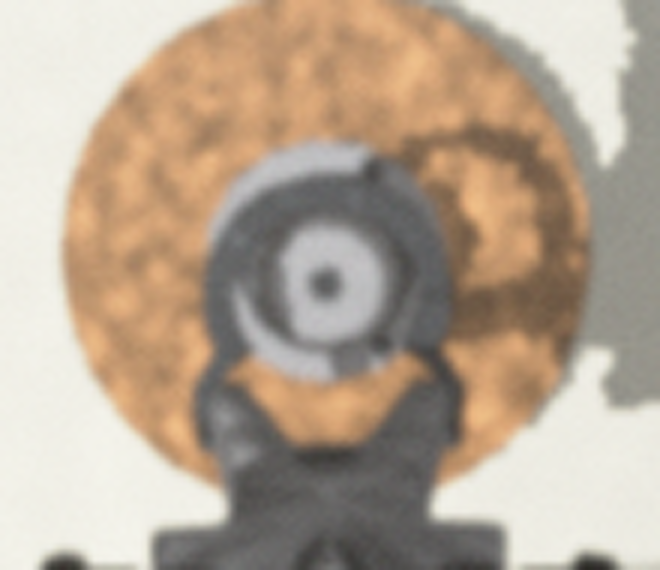

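```bash
python3 sp.py 14 326 284 265 130 6 120; python3 sp.py 14 326 284 265 130 6 150
```

```text
{'bore': (array([ 0.01865, -0.00255]), np.float64(0.01223), 220), 'out': (array([0.01729, 0.00079]), np.float64(0.01954), 391)}
spindle [ 0.6522 -0.0968  0.094 ] bore nominal [ 0.6526 -0.0968  0.1041]
world err [-0.0004  0.      0.    ] tool shift cm [ 0.    0.04 -0.  ] mid z 0.1041
{'bore': (array([ 0.02329, -0.01168]), np.float64(0.01338), 198), 'out': (array([0.01743, 0.0005 ]), np.float64(0.02), 265)}
spindle [ 0.6522 -0.0968  0.094 ] bore nominal [ 0.6526 -0.0968  0.1041]
world err [-0.0004  0.      0.    ] tool shift cm [ 0.    0.04 -0.  ] mid z 0.1041
```

```bash
python3 - <<'E'
from m import *
def tt(k,q,x0,y0,f,x=.117):
    i,d,st=load('wrist'+k);M=R.from_rotvec(st['tool_rot']).as_matrix()
    px=[(x0+(a+.5)/f-.5,y0+(b+.5)/f-.5) for a,b in q]
    o,dv=rays('wrist',px,st);ot=M.T@(o-st['position']);dt=dv@M;s=(x-ot[0])/dt[:,0];return (ot+dt*s[:,None]).round(4)[:,1:].tolist()
print('12',tt('12',[(113,210),(362,210),(237,83)],280,145,6))
print('13',tt('13',[(205,285),(450,285),(327,172)],265,130,6))
print('14',tt('14',[(205,285),(450,285),(327,172)],265,130,6))
i,d,st=load('wrist14');M=R.from_rotvec(st['tool_rot']).as_matrix()
C=cloud('wrist',d,st);g=cv2.cvtColor(i,cv2.COLOR_RGB2GRAY);T=(C-st['position'])@M
s=np.zeros_like(g,bool);s[155:192,295:345]=(g<125)[155:192,295:345]
s&=(T[...,0]>.114)&(T[...,0]<.120)
r=np.linalg.norm(T[...,1:]-[.0182,-.0004],axis=-1);s&=(r>.0135)&(r<.019)
P=C[s];t=T[s];A=np.c_[t[:,1:],np.ones(len(t))];w=np.linalg.lstsq(A,P[:,2],rcond=None)[0];print(len(t),w,w[2]+w[0]*.0182)
E
```

```text
12 [[0.0181, -0.019], [0.018, 0.0186], [0.0372, -0.0002]]
13 [[0.0204, -0.0186], [0.0203, 0.0183], [0.0373, -0.0002]]
14 [[0.0204, -0.0186], [0.0203, 0.0183], [0.0373, -0.0002]]
408 [-0.00490741  0.00069386  0.10610269] 0.10601337430803644
```

Request:
{"op": "jog_arm", "data": {"targets": [[0,0,0,0.4,0.03,0,3.0],[0,0,0,0.4,-0.01,0,3.0],[0,0,0,0.4,-0.01,0,3.0],[0,0,0,0,0,0,3.0],[0,0,0,0,0,0,3.0]]}}

```text
time: 19.52
position: [0.6724, -0.0997, 0.2102]
tool_rot: [-1.077, 1.296, 1.104]
ft_force: [-0.3, -0.3, -1.0]
grip_width: 0.434
```

```bash
python3 snap.py 15 265 375 130 225 6
```

```text
19.525 [ 0.6724 -0.0997  0.2102] 37.7 [-0.26 -0.31 -0.97] [-0.02 -0.04 -0.02]
[[-0.021 -0.987  0.162]
 [ 0.003  0.162  0.987]
 [-1.     0.021 -0.   ]]
```

View pics/w15.png

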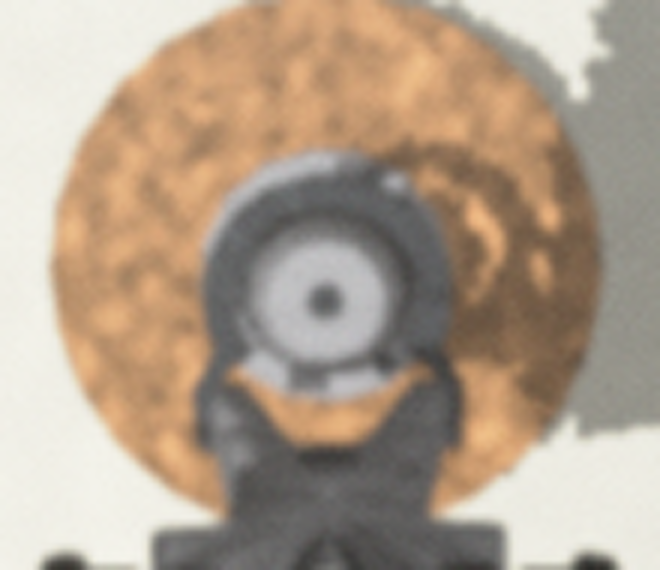

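```bash
python3 sp.py 15 326 299 265 130 6 120
```

```text
{'bore': (array([ 0.01515, -0.0044 ]), np.float64(0.01399), 374), 'out': (array([0.01694, 0.00109]), np.float64(0.01986), 395)}
spindle [ 0.6519 -0.0967  0.094 ] bore nominal [ 0.6519 -0.0967  0.0916]
world err [-0.  0.  0.] tool shift cm [ 0.  0. -0.] mid z 0.0916
```

Request:
{"op": "jog_arm", "data": {"targets": [[0,0,0,0.3,-0.01,0,3.0],[0,0,0,0.3,0,0,3.0],[0,0,0,0,0,0,3.0]]}}

```text
time: 19.95
position: [0.6721, -0.0995, 0.2037]
tool_rot: [-1.077, 1.296, 1.105]
ft_force: [0.4, 0.0, -0.6]
grip_width: 0.426
```

Request:
{"op": "jog_arm", "data": {"targets": [[0,0,0,0.3,-0.01,0,3.0],[0,0,0,0.3,-0.01,0,3.0],[0,0,0,0,0,0,3.0],[0,0,0,0,0,0,3.0]]}}

```text
time: 20.45
position: [0.6724, -0.0997, 0.1983]
tool_rot: [-1.077, 1.296, 1.104]
ft_force: [-0.4, 0.1, -2.9]
grip_width: 0.429
```

```bash
python3 snap.py 16 265 375 130 225 6
```

```text
20.45 [ 0.6724 -0.0997  0.1983] 37.3 [-0.44  0.11 -2.93] [-0.01 -0.03  0.  ]
[[-0.021 -0.987  0.162]
 [ 0.003  0.162  0.987]
 [-1.     0.021  0.   ]]
```

View pics/w16.png

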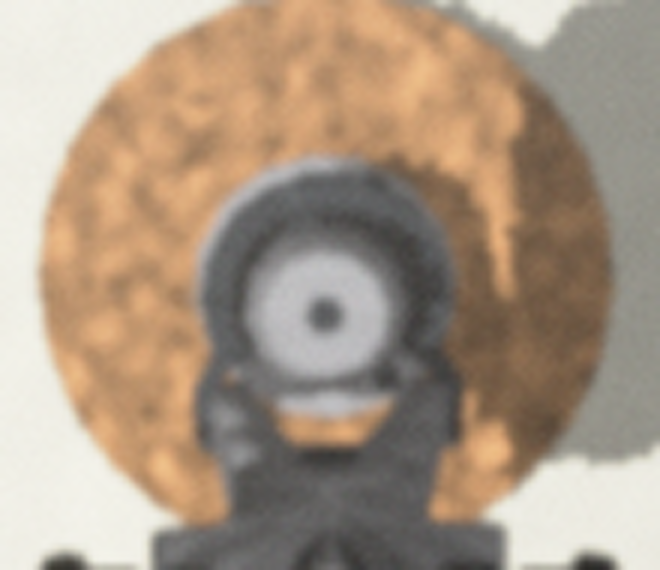

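```bash
python3 sp.py 16 324.5 314 265 130 6 120; python3 - <<'E'
from m import *
for k in ('15','16'):
    i,d,st=load('wrist'+k);M=R.from_rotvec(st['tool_rot']).as_matrix()
    C=cloud('wrist',d,st);T=(C-st['position'])@M
    s=(T[...,0]>.114)&(T[...,0]<.120);r=np.linalg.norm(T[...,1:]-[.0182,-.0004],axis=-1);s&=(r>.0145)&(r<.018)&(T[...,1]>.012)
    P=C[s];t=T[s];A=np.c_[t[:,1:]-[.0182,-.0004],np.ones(len(t))];w=np.linalg.lstsq(A,P[:,2],rcond=None)[0];print(k,len(t),w)
    # flange/disc/deck depth checks
    for nm,xy,z in [('spindle top',(.6515,-.0965),.094)]:
        p=proj('wrist',[[*xy,z]],st)[0].round().astype(int);print(nm,C[p[1]-1:p[1]+2,p[0]-3:p[0]+4,2].round(4))
    p=proj('wrist',[[.615,-.09,.068]],st)[0].round().astype(int);print('disc',np.median(C[p[1]-2:p[1]+3,p[0]-2:p[0]+3,2]))
E
```

```text
{'bore': (array([ 0.02144, -0.00434]), np.float64(0.01382), 294), 'out': (array([0.01741, 0.00115]), np.float64(0.01977), 340)}
spindle [ 0.6521 -0.0969  0.094 ] bore nominal [ 0.652  -0.0967  0.0797]
world err [ 0.0001 -0.0002  0.    ] tool shift cm [-0.   -0.02 -0.02] mid z 0.0797
15 273 [-0.00349653 -0.00031171  0.09358262]
spindle top [[0.0941 0.0936 0.0934 0.0943 0.0942 0.0947 0.0929]
 [0.0939 0.0939 0.095  0.094  0.0937 0.0936 0.0933]
 [0.0928 0.0942 0.0937 0.0934 0.0945 0.0952 0.0934]]
disc 0.06752783619744507
16 273 [-0.01133297  0.00125741  0.08177447]
spindle top [[0.0937 0.094  0.0935 0.0942 0.0938 0.0937 0.0943]
 [0.0932 0.0938 0.0927 0.0941 0.0951 0.0939 0.0946]
 [0.0941 0.0939 0.0947 0.0942 0.0931 0.0947 0.0937]]
disc 0.06761753922981845
```

Request:
{"op": "jog_arm", "data": {"targets": [[0,0,0,0.03,-0.02,-0.01,3.0],[0,0,0,0,0,0,3.0],[0,0,0,0,0,0,3.0],[0,0,0,0,0,0,3.0]]}}

```text
time: 21.0
position: [0.6726, -0.0998, 0.1979]
tool_rot: [-1.077, 1.296, 1.104]
ft_force: [-0.0, -0.3, -0.7]
grip_width: 0.433
```

```bash
python3 snap.py 17 265 375 130 225 6; python3 - <<'E'
from m import *
P=[]
for k in range(4):
    st=get_state();i,d=get_image('wrist');M=R.from_rotvec(st['tool_rot']).as_matrix()
    C=cloud('wrist',d,st);T=(C-st['position'])@M
    s=(T[...,0]>.114)&(T[...,0]<.120);r=np.linalg.norm(T[...,1:]-[.0182,-.0004],axis=-1);s&=(r>.0145)&(r<.018)&(T[...,1]>.012)
    t=T[s];A=np.c_[t[:,1:]-[.0182,-.0004],np.ones(len(t))];w=np.linalg.lstsq(A,C[s][:,2],rcond=None)[0]
    p=proj('wrist',[[.652,-.0967,.094]],st)[0].round().astype(int)
    print(w.round(4),C[p[1]-4:p[1]+5,p[0]-4:p[0]+5,2].mean().round(4),st['position'].round(4),st['ft_force'].round(1),st['grip_width']*87)
i,d=get_image('scene');save('scene_end',cv2.resize(i[120:280,180:480],None,fx=2.6,fy=2.6,interpolation=cv2.INTER_CUBIC))
i,d=get_image('top');save('top_end',cv2.resize(i[100:270,180:480],None,fx=2.6,fy=2.6,interpolation=cv2.INTER_CUBIC))
E
```

```text
21.0 [ 0.6726 -0.0998  0.1979] 37.7 [-0.02 -0.32 -0.69] [-0.01 -0.01  0.04]
[[-0.021 -0.987  0.162]
 [ 0.003  0.162  0.987]
 [-1.     0.021  0.   ]]
[-0.0089  0.0038  0.0813] 0.0938 [ 0.6726 -0.0998  0.1979] [ 0.3 -0.8 -1.4] 37.35189932212591
[-0.0017  0.001   0.0813] 0.0938 [ 0.6726 -0.0998  0.1979] [ 0.4  0.3 -1.6] 37.29773030705668
[0.0037 0.006  0.0812] 0.0937 [ 0.6726 -0.0998  0.1979] [-0.3  0.1 -1.7] 37.27905903862548
[-0.0015  0.0043  0.0813] 0.0969 [ 0.6726 -0.0998  0.1979] [-0.2 -0.6 -1.7] 37.370747565563164
```

View pics/w17.png

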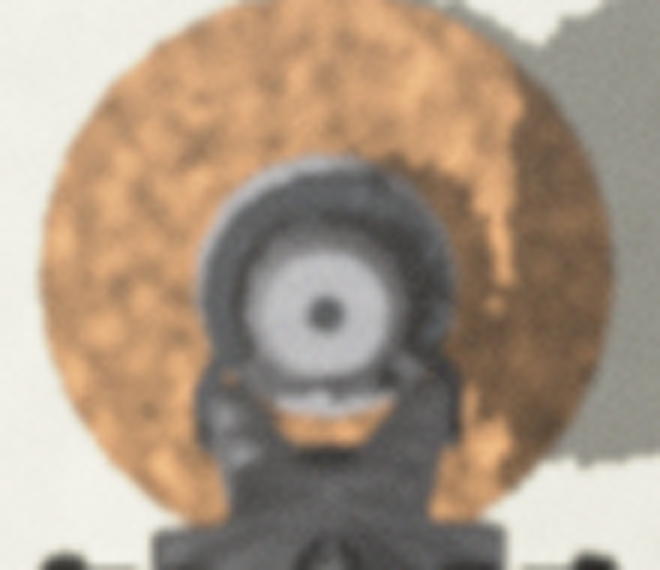

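View pics/scene_end.png

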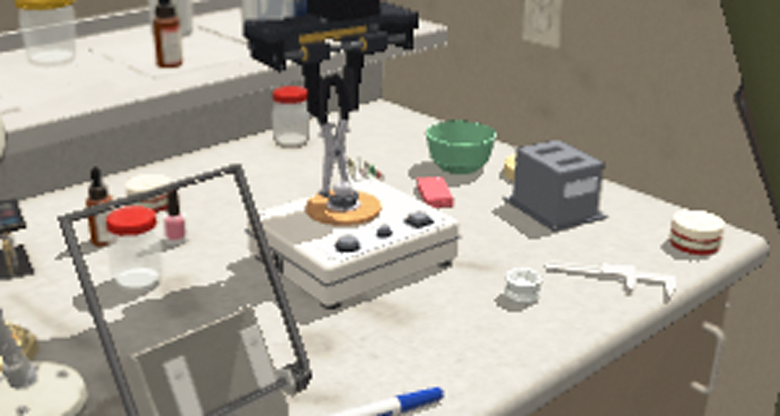

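```bash
python3 sp.py 17 325 314 265 130 6 120; python3 -c "
from bench import close_job;print(close_job())"
```

```text
{'bore': (array([ 0.01329, -0.00373]), np.float64(0.01394), 375), 'out': (array([0.01735, 0.00131]), np.float64(0.01992), 337)}
spindle [ 0.6522 -0.097   0.094 ] bore nominal [ 0.6521 -0.0968  0.0793]
world err [ 0.0001 -0.0001  0.    ] tool shift cm [-0.   -0.01 -0.01] mid z 0.0793
the job is handed in; nothing more can be done
None
```

The job is handed in at about 21 s of the 72 s: the spread ring is held around the groove by the pliers. The hand-in gave no verdict.

- **Keys:** I pressed the stop key fully down (about 5 mm, 20 N) and checked from above that it had come back up. I then pressed the brake key fully down (about 5 mm, 15 N). I lifted clear over the run key and never touched it.
- **Ring pick-up:** I took the pliers from the rack and put their tips in the ring's gap. I squeezed the handles to the stop at 45 N (opening 37.3 mm, expected about 37), then lifted the ring.
- **Lowering onto the spindle:** I lowered it in small steps, re-measuring against the spindle's end. The force stayed at the pliers' own weight plus noise.

**Last checks:**
- **Centring:** the bore is within about 0.2 mm of the spindle axis. This assumes the ring kept the place on the tips measured just after lifting. Refitting its circle at the end failed because the spindle and disc behind it spoiled the outline. The ring's outer edges had not moved when I compared them on the way down.
- **Height:** the ring's mid-height is 79.3 mm by both arm position and depth, against 79.5 mm wanted.
- **Flatness:** three of four final depth readings show under about 0.5° of tilt, and the noisiest about 0.6°.
- **Contact and surroundings:** there is no contact force beyond the noise. The last scene picture shows nothing fallen, and the bystanders in that view look where they were.

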